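# Index the coupling table to its next slot

### The job

Bring the next coupling round for inspection: with the closed fingertips press the indexing plunger of the rotary table down until it is below the table, and turn the table anticlockwise (seen from above) by one slot, so that the plunger springs fully up in the next slot and locks the table there. Push only; do not lift or topple the fittings that ride on the table, do not turn it past that slot, leave everything else on the bench alone, and finish with the hand clear.

Things in the scene. Friction and masses are not known exactly. Their poses are not given: they have to be found in the camera images.
- stand: Grey fixed stand of the rotary table, bolted to the bench. Origin: on the table's turning axis, at bench height; its x axis points from there to the plunger, z is up. Under the rim, from 95 mm outwards from the axis, the space is free down to 26 mm above the bench.
- plunger_top (a point): Centre of the top of the indexing plunger: a round dark steel button, 40 mm across, 16 mm thick, sprung in the fixed stand 115 mm from the turning axis; it does not travel with the table. At rest it stands in a slot, 5 mm above the table's top (63 mm above the bench), and the slot's walls cannot pass it (2 mm play each side).
- plunger (a joint): Travel of the plunger in m: 0 fully up, grows as pressed, stop at 0.020; spring 3 N at rest, 7.5 N fully down. From 0.013 it is below the table's underside and the table is free: the fingertip that presses it is then in the slot and can push the slot's wall sideways. After some 40 mm the table itself keeps the plunger down, until the next slot comes over it and it springs up.
- turntable (a joint): Angle of the rotary table in rad, positive anticlockwise seen from above. About 0 (within the play of 0.017) at the start, 1.047 at the next slot, where the plunger must spring up. It stays where it is left; turning it takes about 2 to 5 N at the slot.
- table_mid (a point): Centre of the round aluminium table at its top face, on the turning axis; z up. Table 280 mm across, 8 mm thick, underside 50 mm and top 58 mm above the bench, six slots in its rim. On it a hub (40 mm across, 14 mm high) and six spigots (24 mm across, 8 mm high) 60 mm from the axis, half-way between slots; three carry loose fittings.
- next_slot (a point): Centre of the slot that comes next to the plunger, at the table's top face, 115 mm from the axis; it travels with the table (60 degrees clockwise of the plunger at the start). All six slots are alike, 60 degrees apart: 44 mm wide with parallel walls, cut through the full thickness, open at the rim, running from 92 to 140 mm from the axis.
- coupling_a_mid (a point): Half-way up a small aluminium hose coupling, 48 mm across with two lugs (62 mm over them), 30 mm tall, standing loose over a spigot of the table. Which fitting is on which of the three spigots varies. z is its axis.
- coupling_b_mid (a point): Half-way up a second coupling, the same as the first.
- blank_cap_mid (a point): Half-way up an aluminium blank cap, 50 mm across with two lugs, 20 mm tall, loose over a spigot of the table. z is its axis.
- spanner: Steel spanner, 200 mm long, lying on the bench to the left of the table; bystander.
- grease_jar: White jar with a black lid, 56 mm across, 60 mm tall, on the bench to the right; bystander. Origin under its centre.
- big_cap: Larger aluminium blank cap with a bar grip, 90 mm across, 40 mm tall, on the bench to the right; bystander. Origin under its centre.
- nozzle: Dark steel nozzle standing on the bench to the left, 52 mm across, 100 mm tall; bystander. Origin under its centre.
- seal_ring: Black rubber ring, 60 mm across, 10 mm thick, on the bench beyond the table; bystander. Origin under its centre.
Mind the look-alikes: they are no part of the job. Leave any pink look-alike of the part that bears coupling_a_mid alone.

How it is judged:
By the outcome, as a careful person would: the job done as asked, in the order asked, and still so for the second after the job is handed in, with the robot touching nothing.
It also fails if it takes over 45 s, if anything falls off the work surface, if the arm or the gripper's body presses on something with over 40 N, if the wrist force passes 120 N, or if a joint passes its speed limit or range.

### The arm

A 7-joint arm with a two-finger parallel gripper is mounted at the origin on the work surface. World frame = base frame: x ahead of the robot, y to its left, z up, the work surface at z = 0. Lengths are in m, angles in degrees, forces in N, time in s.
With the tool pointing down it reaches from about 0.425 to 0.95 m from the base axis. Payload 4.7 kg.
Tool frame: the origin (TCP) lies at the very end of the fingers, on their centre line; the grasp point (between the pads) lies 19 mm behind it; z points along the fingers, y is the direction in which the jaws open and shut (so a half turn about z gives the same grasp; the last joint's range is limited). The gripper opens to 85 mm and grips with 20 to 120 N. Pads are 22 mm wide; open, the fingers measure 114 mm over their backs; the gripper's body (76 mm by 85 mm) begins 54 mm behind the grasp point. The pads swing forward as they close: fully open they stand 13 mm farther back than shut.
Start: joints at [-73.161, 26.849, -2.785, 87.806, 1.381, 65.374, -4.715], TCP at [0.214, 0.64, 0.231] pointing down, gripper open.
Joint ranges: [-148.3, 148.3], [-19.14, 114.17], [-79.39, 73.82], [5.75, 140.21], [-59.74, 239.74], [12.07, 113.84], [-152.46, 152.46]. Speed limits (degrees/s): [147.25, 147.25, 180, 180, 180, 180, 180].

### API

Orientations are given as [roll, pitch, yaw] about the fixed x, y, z axes, in that order (R = Rz(yaw) Ry(pitch) Rx(roll)).
In Python, from rig import robot, viewer gives the robot as it stands.
- The arm moves only by the tool drive_tool, never from a script. Its argument "plan" is a list of rows, each a list of 5 numbers: the shift along the tool's x, y, z as a fraction of full scale, then the turn about the tool's z as a fraction of full scale, then the closure, from -1 (fully open) to 1 (shut). In form: [[dx, dy, dz, turn, grip], ...]. A call has 1 to 5 rows; each row shifts and turns the pose as measured when the row begins, along the tool's axes as they then stand; what a row does not reach is not made up. Full scale, the value 1, is 600 mm for a shift and 5 degrees for a turn. A row lasts 1/10 s, in which the tool goes at most 50 mm and 8.59 degrees, less where a joint would pass 70% of its speed; a pose out of reach is approached as far as the arm can. A call with a number of a shift or a turn outside -1 to 1 is refused whole. A call with a gripper value outside its range is refused whole. The fingers move at their own pace and stop on an object; "grip_force" is the grip in N (left out, the last holds). Time passes only in rows, so rows that do not move let the fingers close. It gives the time, the measured TCP pose, the force and the opening at its end, in the units of the state.
- robot.read_state(): the state, without advancing time (a new reading comes with each control period).
- viewer.snapshot(name): name is "side" or "top" or "wrist"; returns the picture (480x640x3 uint8, red, green, blue); there is no depth.
- viewer.get_calibration(name): a dict with "camera_matrix" (3x3 intrinsics, pixels), "D" ([k1, k2, p1, p2, k3] as OpenCV has them; the pictures are not rectified), "world_to_cam" (4x4, takes a point from world to camera coordinates). Camera axes: x right, y down, z forward; pixel columns grow to the right and rows downward; lengths in m; the calibration is good to about 2 mm. A picture is of the moment at which its call begins: read the wrist's pose just before it. get_calibration takes no time and is no camera call; for the wrist camera it gives the pose at the moment of the call.
- robot.hand_in(): hands the job in, once; it reports no verdict.
The state is a dict: "time": time; "joints": joint angles; "joint_vel": joint speeds; "tau": joint torques, N m; "position": TCP position; "tcp_rot": TCP orientation; "wrist_force": force on the tool from outside, world axes, zero at the start; "moment": the same for the moment, N m; "width": finger opening in m.
Only numpy, scipy, OpenCV 4.12 (cv2) and the standard library are available. Lean on these libraries where they do the work, as an engineer would, in place of code of your own. Each camera call takes 0.05 s, during which the arm holds its last target.

## Working session

There is one attempt and no reset: what is moved stays moved. The work goes in short steps, Python scripts to look and compute and a tool call to move; the robot and the scene stay as the last step left them, time stands still between calls to the robot, and variables do not carry over. Pictures are saved under pics/ and viewed, and the job is handed in when it is done.

Besides the shell and the picture viewer there is one more tool, called after "Call:" by a JSON object that holds its "api" and its "payload", one argument or row to a line. drive_tool: Moves the arm, as the interface text tells. Its arguments: {"type":"object","properties":{"plan":{"type":"array","items":{"type":"array","items":{"type":"number"}}},"grip_force":{"type":"number"}},"required":["plan"]}

```bash
mkdir -p pics
python3 - <<'E'
from rig import robot, viewer
import cv2
print(robot.read_state())
for n in ("side","top","wrist"):
    im=viewer.snapshot(n); cv2.imwrite(f"pics/{n}0.png",im[:,:,::-1]); c=viewer.get_calibration(n); print(n,c)
E
```

```text
{'time': 0.0, 'joints': array([-73.16100705,  26.89708304,  -2.78421598,  87.87451377,
         1.38031748,  65.37351945,  -4.71472845]), 'joint_vel': array([-0.02395719, -0.02716402, -0.05825429,  0.09050086,  0.06524625,
       -0.04992279, -0.08355649]), 'tau': array([ 8.24574772e-05, -5.10316265e+01, -4.64586925e-02, -2.37719071e+01,
        1.07518453e-02,  7.43412733e-03, -1.14403156e-05]), 'position': array([0.21392599, 0.63958839, 0.23025819]), 'tcp_rot': array([-1.79888476e+02,  3.64988086e-03,  1.61507421e+02]), 'wrist_force': array([-0.72863333,  0.35323694, -0.32384613]), 'moment': array([ 0.00099418, -0.00267045,  0.01666451]), 'width': 0.08533597844636934}
side {'camera_matrix': array([[598.08288469,   0.        , 311.73358223],
       [  0.        , 598.08288469, 247.75442286],
       [  0.        ,   0.        ,   1.        ]]), 'D': array([0.06560083, 0.        , 0.        , 0.        , 0.        ]), 'world_to_cam': array([[-0.98054744, -0.19578874,  0.01390973,  0.54603987],
       [-0.12611251,  0.57412045, -0.80900021,  0.12924047],
       [ 0.15040727, -0.7950172
[... 425 characters left out ...]
   [-0.99869068,  0.00173728, -0.05112645,  0.58612175],
       [ 0.05103588, -0.03459952, -0.9980973 ,  1.11124148],
       [ 0.        ,  0.        ,  0.        ,  1.        ]])}
wrist {'camera_matrix': array([[365.08212633,   0.        , 323.0570863 ],
       [  0.        , 365.08212633, 236.89383925],
       [  0.        ,   0.        ,   1.        ]]), 'D': array([-0.01679109,  0.        ,  0.        ,  0.        ,  0.        ]), 'world_to_cam': array([[ 0.31627487,  0.94866684, -0.00120172, -0.67407177],
       [ 0.91241317, -0.30384096,  0.27419496, -0.0368111 ],
       [ 0.25975453, -0.08781744, -0.96167337,  0.37783657],
       [ 0.        ,  0.        ,  0.        ,  1.        ]])}
```

View pics/side0.png

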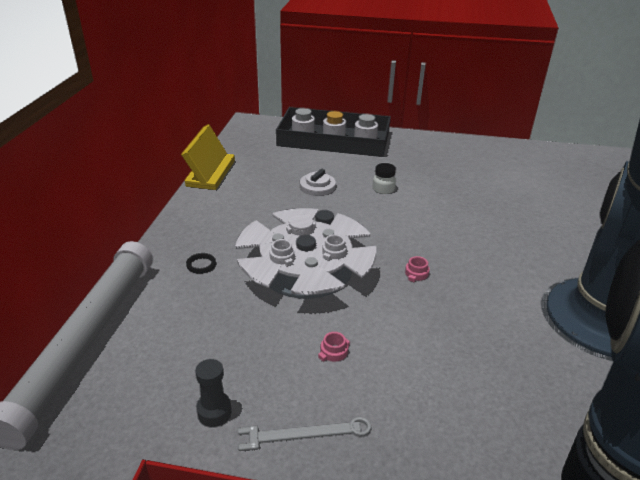

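View pics/top0.png

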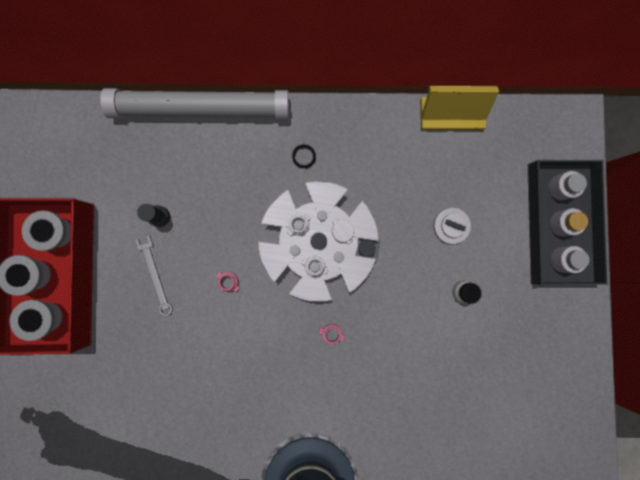

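View pics/wrist0.png

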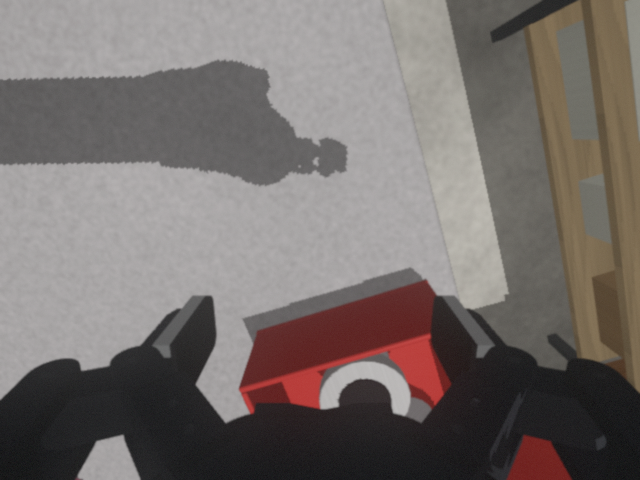

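Top view: the dark disc at (368,248), at the rim on the right, is the plunger. Look-alikes are the dark hub top (319,241), the jar lid (468,293) and the seal ring (304,156). Pink couplings at (228,282) and (332,334) are to be left alone. Next I take a close crop and measure.

```bash
cat > h.py <<'E'
import numpy as np, cv2
from rig import robot, viewer
def ray(n,uv,z,c=None):
    c=c or viewer.get_calibration(n)
    p=cv2.undistortPoints(np.array([[uv]],float),c["camera_matrix"],c["D"])[0,0]
    T=c["world_to_cam"];R=T[:3,:3];o=-R.T@T[:3,3];d=R.T@np.array([p[0],p[1],1])
    return o+d*(z-o[2])/d[2]
def proj(n,P):
    c=viewer.get_calibration(n);T=c["world_to_cam"]
    return cv2.projectPoints(np.array(P,float).reshape(-1,3),cv2.Rodrigues(T[:3,:3])[0],T[:3,3],c["camera_matrix"],c["D"])[0].reshape(-1,2)
E
python3 - <<'E'
from h import *
im=cv2.imread("pics/top0.png")
g=im.max(2)
m=((g<75)).astype(np.uint8)
m2=m[170:310,250:390]
n,l,s,ce=cv2.connectedComponentsWithStats(m2)
for i in range(1,n):
    if s[i][4]>40: print(s[i],ce[i]+[250,170])
c=im[170:310,250:390]; cv2.imwrite("pics/c0.png",cv2.resize(c,None,fx=4,fy=4,interpolation=cv2.INTER_CUBIC))
im=cv2.imread("pics/side0.png")[190:310,220:400]; cv2.imwrite("pics/c1.png",cv2.resize(im,None,fx=4,fy=4,interpolation=cv2.INTER_CUBIC))
E
```

```text
[17 56 13  5 44] [273.20454545 227.75      ]
[ 62  64  14  15 164] [318.62804878 241.04268293]
[108  69  20  18 257] [366.70817121 247.57976654]
[27 98 13 16 62] [282.83870968 275.17741935]
```

View pics/c0.png

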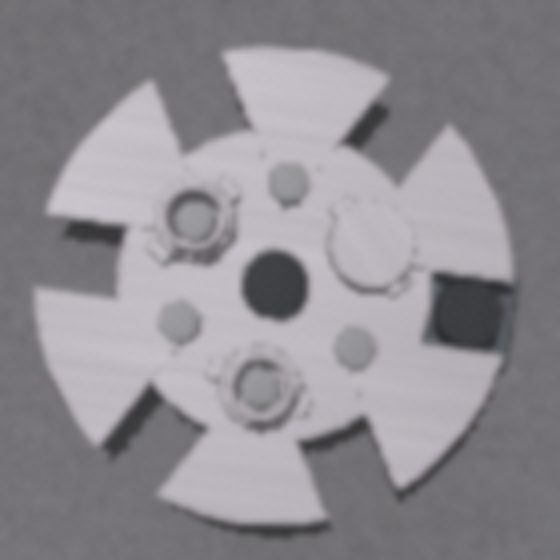

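View pics/c1.png

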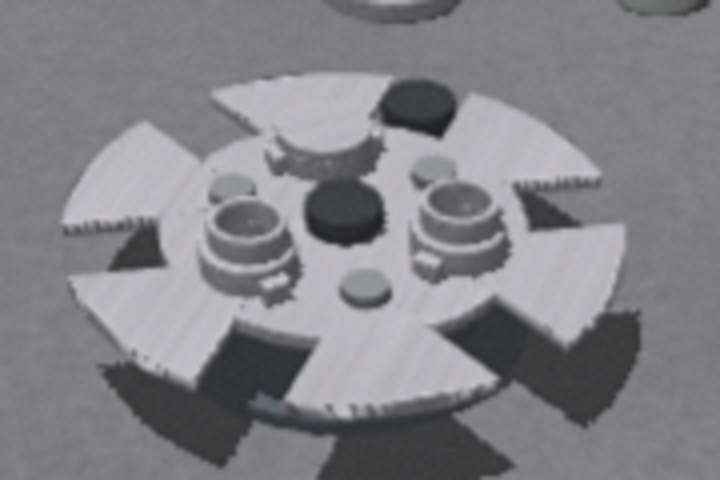

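Run:
```python
from h import *
print("hub top",ray("top",(318.8,241.2),.072))
print("pl top",ray("top",(367.6,248.2),.063))
# side
im=cv2.imread("pics/side0.png")
m=((im.max(2)<75)).astype(np.uint8)[190:310,220:400]
n,l,s,ce=cv2.connectedComponentsWithStats(m)
for i in range(1,n):
    if s[i][4]>30: print(s[i]+[220,190,0,0,0],ce[i]+[220,190])
print("side hub",ray("side",(220+345/4,190+204/4),.072),"side pl",ray("side",(220+419/4,190+100/4),.063))
# table outline fit from top view: bright, low saturation
t=cv2.imread("pics/top0.png"); mm=(t.min(2)>130).astype(np.uint8); mm[:170]=0;mm[310:]=0;mm[:,:250]=0;mm[:,390:]=0
c=max(cv2.findContours(mm,0,cv2.CHAIN_APPROX_NONE)[0],key=cv2.contourArea)[:,0,:]
P=np.array([ray("top",p,.058)[:2] for p in c.astype(float)])
# iterate circle fit on the rim
o=np.array(ray("top",(318.8,241.2),.072)[:2])
for k in range(10):
    r=np.linalg.norm(P-o,axis=1); Q=P[r>.128]; 
    A=np.c_[2*Q,np.ones(len(Q))]; x=np.linalg.lstsq(A,(Q**2).sum(1),rcond=None)[0]; o=x[:2]
print("rim centre",o,"R",np.sqrt(x[2]+o@o),len(Q))
d=P-o; r=np.linalg.norm(d,axis=1); a=np.degrees(np.arctan2(d[:,1],d[:,0]))
# slots phase: fraction of bright at r 105..130 by angle mod 60 
A=np.arange(0,360,.5); on=[]
for th in A:
    pts=[np.r_[o+rr*np.array([np.cos(np.radians(th)),np.sin(np.radians(th))]),.058] for rr in np.arange(.11,.132,.004)]
    uv=np.round(proj("top",pts)).astype(int); on.append(1-mm[uv[:,1],uv[:,0]].mean())
ph=np.angle(np.sum(np.array(on)*np.exp(6j*np.radians(A))))/6
print("slot phase mod60 deg",np.degrees(ph))
```

```text
hub top [ 0.57379431 -0.02368596  0.072     ]
pl top [ 0.55759976 -0.13788551  0.063     ]
[315 211  19  13 188] [324.40957447 216.62765957]
[297 235  19  16 243] [305.74897119 242.88888889]
[350 238  13   9  59] [355.66101695 243.08474576]
[248 247  12  10  80] [254.525 252.325]
[331 266  49  31 734] [358.50408719 279.50817439]
[ 246  273  102   37 1446] [295.04080221 294.44467497]
side hub [ 0.57314846 -0.02101807  0.072     ] side pl [ 0.55655919 -0.13583816  0.063     ]
rim centre [ 0.5767895 -0.0223428] R 0.13864948948444317 286
slot phase mod60 deg 21.525830325605728
```

```bash
cat >> h.py <<'E'
def Rt():
    from scipy.spatial.transform import Rotation as Ro
    s=robot.read_state(); return s,Ro.from_euler("xyz",s["tcp_rot"],degrees=True)
def plan(tgt,yaw,step=.045,n=5,grip=1):
    from scipy.spatial.transform import Rotation as Ro
    s,R=Rt(); p=s["position"].copy(); y=s["tcp_rot"][2]; rows=[]
    for i in range(n):
        d=np.array(tgt)-p; L=np.linalg.norm(d); 
        if L>step: d*=step/L
        t=np.clip(y-yaw,-5,5)
        q=Ro.from_euler("xyz",[180,0,y],degrees=True).inv().apply(d)/.6
        rows.append([*np.round(q,4),round(t/5,2),grip]); p=p+d; y-=t
    print([[float(v) for v in r] for r in rows]); print("t",s["time"],"p",s["position"].round(4),"rot",s["tcp_rot"].round(1),"F",s["wrist_force"].round(1),"w",round(s["width"],4))
E
python3 -c "
from h import *
plan([.557,-.137,.15],81.8)"
```

```text
[[-0.0503, -0.0552, 0.0071, 1.0, 1.0], [-0.0549, -0.0506, 0.0071, 1.0, 1.0], [-0.0591, -0.0456, 0.0071, 1.0, 1.0], [-0.0628, -0.0403, 0.0071, 1.0, 1.0], [-0.0661, -0.0347, 0.0071, 1.0, 1.0]]
t 0.15 p [0.214  0.6397 0.2305] rot [-179.9    0.   161.5] F [-1.  -0.1  0. ] w 0.0854
```

Call:
{"api": "drive_tool", "payload": {
  "plan": [
    [-0.05, -0.055, 0, 1, 1],
    [-0.055, -0.05, 0, 1, 1],
    [-0.059, -0.046, 0, 1, 1],
    [-0.063, -0.04, 0, 1, 1],
    [-0.066, -0.035, 0, 1, 1]
  ],
  "grip_force": 60
}}

```text
time: 0.65
position: [0.3006, 0.4335, 0.2268]
tcp_rot: [-179.7, -0.2, 136.3]
wrist_force: [0.4, -0.4, -0.1]
width: 0.0123
```

```bash
python3 -c "
from h import *
plan([.557,-.137,.2],81.8)"
```

```text
[[-0.0694, -0.0282, 0.0032, 1.0, 1.0], [-0.0716, -0.022, 0.0032, 1.0, 1.0], [-0.0733, -0.0157, 0.0032, 1.0, 1.0], [-0.0744, -0.0092, 0.0032, 1.0, 1.0], [-0.0749, -0.0027, 0.0032, 1.0, 1.0]]
t 0.65 p [0.3006 0.4335 0.2268] rot [-179.7   -0.2  136.3] F [ 0.4 -0.4 -0.1] w 0.0123
```

Call:
{"api": "drive_tool", "payload": {
  "plan": [
    [-0.069, -0.028, 0.003, 1, 1],
    [-0.072, -0.022, 0.003, 1, 1],
    [-0.073, -0.016, 0.003, 1, 1],
    [-0.074, -0.009, 0.003, 1, 1],
    [-0.075, -0.003, 0.003, 1, 1]
  ]
}}

```text
time: 1.15
position: [0.3928, 0.2186, 0.2173]
tcp_rot: [-179.7, -0.1, 110.3]
wrist_force: [1.2, 0.3, -0.4]
width: 0.0002
```

```bash
python3 -c "
from h import *
plan([.557,-.137,.15],81.8)"
```

```text
[[-0.0737, 0.0058, 0.0127, 1.0, 1.0], [-0.0729, 0.0122, 0.0127, 1.0, 1.0], [-0.0716, 0.0185, 0.0127, 1.0, 1.0], [-0.0697, 0.0247, 0.0127, 1.0, 1.0], [-0.0672, 0.0307, 0.0127, 1.0, 1.0]]
t 1.15 p [0.3928 0.2186 0.2173] rot [-1.797e+02 -1.000e-01  1.103e+02] F [ 1.2  0.3 -0.4] w 0.0002
```

Call:
{"api": "drive_tool", "payload": {
  "plan": [
    [-0.074, 0.006, 0.013, 1, 1],
    [-0.073, 0.012, 0.013, 1, 1],
    [-0.072, 0.0185, 0.013, 1, 1],
    [-0.07, 0.025, 0.013, 1, 1],
    [-0.067, 0.031, 0.013, 1, 1]
  ]
}}

```text
time: 1.65
position: [0.4869, 0.0077, 0.178]
tcp_rot: [-179.9, -0.2, 84.3]
wrist_force: [0.4, 0.7, -0.2]
width: -0.0003
```

```bash
python3 -c "
from h import *
plan([.557,-.137,.13],81.8)"
```

```text
[[-0.0612, 0.0376, 0.0215, 0.49, 1.0], [-0.0595, 0.0402, 0.0215, 0.0, 1.0], [-0.0595, 0.0402, 0.0215, 0.0, 1.0], [-0.0434, 0.0293, 0.0156, 0.0, 1.0], [0.0, 0.0, 0.0, 0.0, 1.0]]
t 1.65 p [0.4869 0.0077 0.178 ] rot [-179.9   -0.2   84.3] F [ 0.4  0.7 -0.2] w -0.0003
```

Call:
{"api": "drive_tool", "payload": {
  "plan": [
    [-0.061, 0.038, 0.01, 0.5, 1],
    [-0.0595, 0.04, 0.02, 0, 1],
    [-0.0595, 0.04, 0.02, 0, 1],
    [-0.0435, 0.029, 0.02, 0, 1],
    [0, 0, 0, 0, 1]
  ]
}}

```text
time: 2.15
position: [0.5587, -0.1497, 0.1328]
tcp_rot: [-180.0, 0.0, 81.1]
wrist_force: [-0.3, 0.1, -0.1]
width: -0.0001
```

Run:
```python
from h import *
plan([.557,-.137,.075],81.8)
for n in("side","top","wrist"):
    im=viewer.snapshot(n); cv2.imwrite(f"pics/{n}1.png",im[:,:,::-1])
```

```text
[[0.0155, -0.0046, 0.0732, -0.13, 1.0], [0.0049, -0.0014, 0.023, 0.0, 1.0], [0.0, 0.0, 0.0, 0.0, 1.0], [0.0, 0.0, 0.0, 0.0, 1.0], [0.0, 0.0, 0.0, 0.0, 1.0]]
t 2.15 p [ 0.5587 -0.1497  0.1328] rot [-180.     0.    81.1] F [-0.3  0.1 -0.1] w -0.0001
```

View pics/side1.png

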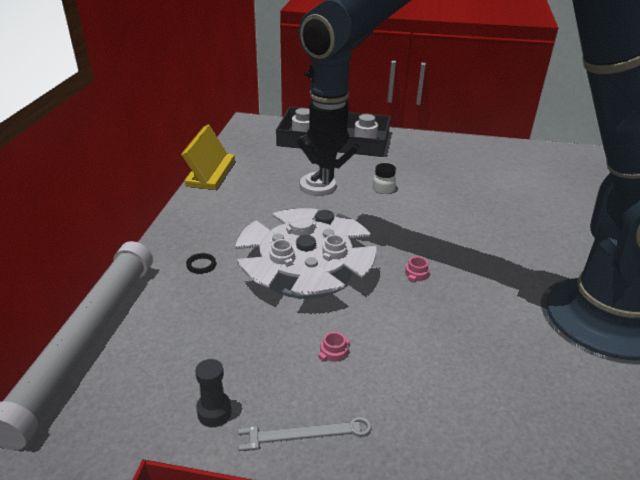

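View pics/wrist1.png

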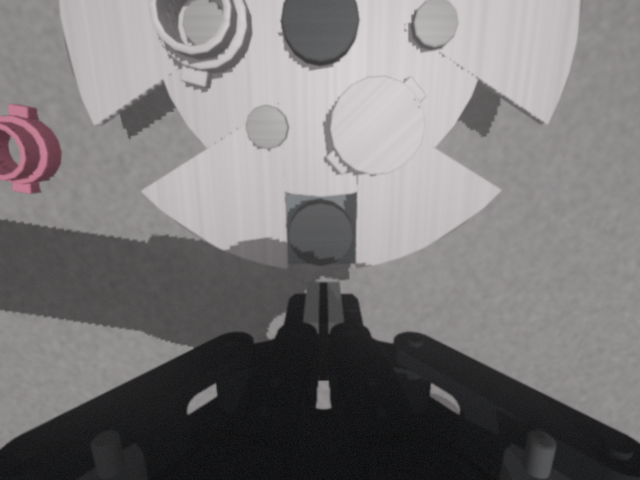

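The wrist view shows the plunger centre at about (320,232), the slot between columns 286 and 357, and the fingertips at (322,290). I cast a ray to check against my earlier estimate.

Run:
```python
from h import *
print(ray("wrist",(320.5,231),.063),ray("wrist",(320,19),.072))
plan([.557,-.137,.075],81.8)
print(proj("wrist",[[.557,-.137,.063]]))
```

```text
[ 0.55946687 -0.13168872  0.063     ] [ 0.5759258  -0.02079492  0.072     ]
[[0.0085, -0.0032, 0.0744, -0.06, 1.0], [0.0027, -0.001, 0.0238, 0.0, 1.0], [0.0, 0.0, 0.0, 0.0, 1.0], [0.0, 0.0, 0.0, 0.0, 1.0], [0.0, 0.0, 0.0, 0.0, 1.0]]
t 2.3 p [ 0.5585 -0.1441  0.134 ] rot [-180.    -0.2   81.5] F [0.3 0.2 0.2] w 0.0001
[[317.7872388  239.92930641]]
```

Call:
{"api": "drive_tool", "payload": {
  "plan": [
    [0.01, -0.003, 0.03, -0.06, 1],
    [0.003, 0, 0.03, 0, 1],
    [0, 0, 0.025, 0, 1],
    [0, 0, 0.012, 0, 1],
    [0, 0, 0, 0, 1]
  ]
}}

```text
time: 2.8
position: [0.5589, -0.1269, 0.0764]
tcp_rot: [179.8, -0.5, 82.5]
wrist_force: [-0.4, -0.6, 0.4]
width: 0.0004
```

Run:
```python
from h import *
im=viewer.snapshot("wrist"); cv2.imwrite("pics/wrist2.png",im[:,:,::-1])
plan([.558,-.136,.047],81.8,step=.01)
im=viewer.snapshot("side"); cv2.imwrite("pics/side2.png",cv2.resize(im[190:310,220:400,::-1],None,fx=4,fy=4))
```

```text
[[-0.0048, -0.0, 0.0159, 0.13, 1.0], [-0.0048, 0.0, 0.0159, 0.0, 1.0], [-0.0048, 0.0, 0.0159, 0.0, 1.0], [-0.0006, 0.0, 0.002, 0.0, 1.0], [0.0, 0.0, 0.0, 0.0, 1.0]]
t 2.85 p [ 0.5592 -0.127   0.0769] rot [179.7  -0.5  82.5] F [-0.2 -0.7  0.4] w 0.0002
```

View pics/side2.png

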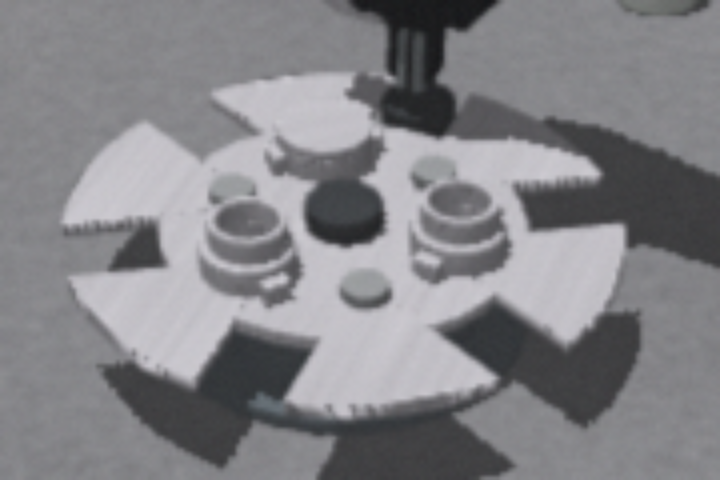

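View pics/wrist2.png

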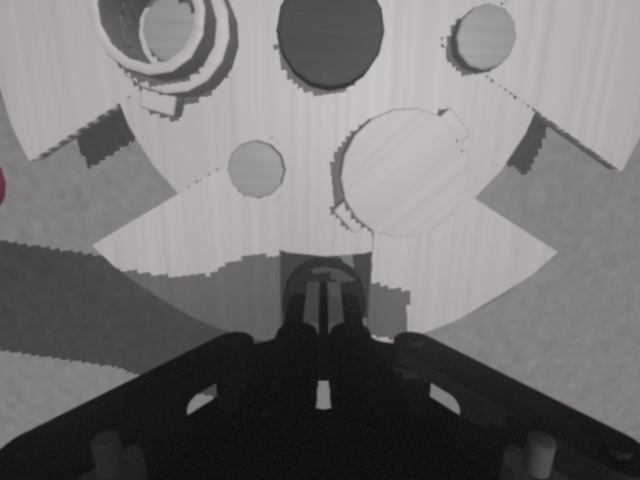

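Run:
```python
from h import *
print(ray("wrist",(326,252),.058), ray("wrist",(281,252),.058), ray("wrist",(371,252),.058),ray("wrist",(331,35),.072))
plan([.558,-.136,.070],81.8,step=.01)
```

```text
[ 0.56380837 -0.11213627  0.058     ] [ 0.54303658 -0.10935828  0.058     ] [ 0.58461454 -0.11492267  0.058     ] [ 0.57675629 -0.02508935  0.072     ]
[[-0.0126, -0.0008, 0.0109, 0.13, 1.0], [-0.0017, -0.0001, 0.0015, 0.0, 1.0], [0.0, 0.0, 0.0, 0.0, 1.0], [0.0, 0.0, 0.0, 0.0, 1.0], [0.0, 0.0, 0.0, 0.0, 1.0]]
t 2.9 p [ 0.5597 -0.1276  0.0774] rot [179.7  -0.5  82.4] F [-0.2 -0.4 -0.2] w 0.0
```

Call:
{"api": "drive_tool", "payload": {
  "plan": [
    [-0.014, 0, 0.005, 0.13, 1],
    [-0.003, 0, 0.006, 0, 1],
    [0, 0, 0.003, 0, 1],
    [0, 0, 0, 0, 1]
  ]
}}

```text
time: 3.3
position: [0.5595, -0.1399, 0.0703]
tcp_rot: [179.5, -0.5, 81.7]
wrist_force: [0.6, -0.7, 0.6]
width: -0.0001
```

Run:
```python
from h import *
plan([.559,-.136,.047],81.8,step=.006)
```

```text
[[0.0016, -0.0004, 0.0099, -0.03, 1.0], [0.0016, -0.0004, 0.0099, 0.0, 1.0], [0.0016, -0.0004, 0.0099, 0.0, 1.0], [0.0015, -0.0004, 0.0092, 0.0, 1.0], [0.0, 0.0, 0.0, 0.0, 1.0]]
t 3.3 p [ 0.5595 -0.1399  0.0703] rot [179.5  -0.5  81.7] F [ 0.6 -0.7  0.6] w -0.0001
```

Call:
{"api": "drive_tool", "payload": {
  "plan": [
    [0.003, 0, 0.01, 0, 1],
    [0.002, 0, 0.01, 0, 1],
    [0, 0, 0.01, 0, 1],
    [0, 0, 0.01, 0, 1]
  ]
}}

```text
time: 3.7
position: [0.5606, -0.1379, 0.0462]
tcp_rot: [179.4, -0.5, 81.6]
wrist_force: [-1.9, -0.5, 5.8]
width: -0.0002
```

Run:
```python
from h import *
plan([.559,-.136,.046],81.8,step=.006)
```

```text
[[0.0027, -0.0031, 0.0004, -0.04, 1.0], [0.0, 0.0, 0.0, 0.0, 1.0], [0.0, 0.0, 0.0, 0.0, 1.0], [0.0, 0.0, 0.0, 0.0, 1.0], [0.0, 0.0, 0.0, 0.0, 1.0]]
t 3.7 p [ 0.5606 -0.1379  0.0462] rot [179.4  -0.5  81.6] F [-1.9 -0.5  5.8] w -0.0002
```

```bash
cat >> h.py <<'E'
O=np.array([.575,-.0225])
def arc(dphi,n=5,r=.115,z=.0445):
    from scipy.spatial.transform import Rotation as Ro
    s,R=Rt(); p=s["position"].copy(); y=s["tcp_rot"][2]; d=p[:2]-O
    f=np.degrees(np.arctan2(d[1],d[0])); print("phi",round(f,2),"r",np.linalg.norm(d).round(4))
    rows=[]
    for i in range(n):
        f+=dphi; t=np.r_[O+r*np.array([np.cos(np.radians(f)),np.sin(np.radians(f))]),z]; t=p+np.clip(t-p,-.012,.012)
        tn=np.clip(y-(f+180),-5,5)
        q=Ro.from_euler("xyz",[180,0,y],degrees=True).inv().apply(t-p)/.6
        rows.append([*np.round(q,4),round(tn/5,2),1]); p=t; y-=tn
    print([[float(v) for v in r] for r in rows]); print("t",s["time"],"p",s["position"].round(4),"rot",s["tcp_rot"].round(1),"F",s["wrist_force"].round(1),"w",round(s["width"],4))
E
python3 -c "
from h import *
arc(2)"
```

```text
phi -97.12 r 0.1163
[[0.0024, 0.0066, 0.0029, -0.65, 1.0], [0.0001, 0.0067, 0.0, -0.4, 1.0], [0.0001, 0.0067, 0.0, -0.4, 1.0], [0.0001, 0.0067, 0.0, -0.4, 1.0], [0.0001, 0.0067, 0.0, -0.4, 1.0]]
t 3.7 p [ 0.5606 -0.1379  0.0462] rot [179.4  -0.5  81.6] F [-1.9 -0.5  5.8] w -0.0002
```

Call:
{"api": "drive_tool", "payload": {
  "plan": [
    [0.0024, 0, 0.003, -0.2, 1],
    [0, 0.0067, 0, -0.4, 1],
    [0, 0.0067, 0, -0.4, 1],
    [0, 0.0067, 0, -0.4, 1]
  ]
}}

```text
time: 4.1
position: [0.566, -0.1379, 0.0429]
tcp_rot: [-179.8, -0.6, 88.8]
wrist_force: [-11.4, 0.1, 17.6]
width: -0.0003
```

```bash
python3 -c "
from h import *
arc(2)
im=viewer.snapshot('wrist'); cv2.imwrite('pics/wrist3.png',im[:,:,::-1])"
```

```text
phi -94.47 r 0.1157
[[0.0009, 0.0068, -0.0026, 0.26, 1.0], [0.0001, 0.0067, 0.0, -0.4, 1.0], [0.0001, 0.0067, 0.0, -0.4, 1.0], [0.0001, 0.0067, 0.0, -0.4, 1.0], [0.0001, 0.0067, 0.0, -0.4, 1.0]]
t 4.1 p [ 0.566  -0.1379  0.0429] rot [-179.8   -0.6   88.8] F [-11.4   0.1  17.6] w -0.0003
```

View pics/wrist3.png

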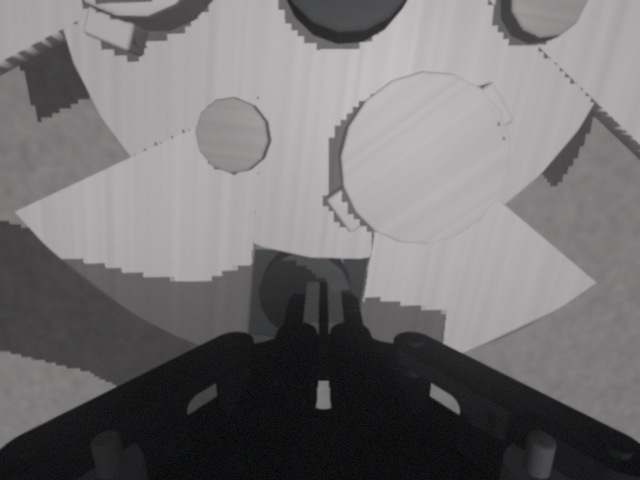

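Call:
{"api": "drive_tool", "payload": {
  "plan": [
    [0, 0.004, -0.003, 0, 1],
    [0, 0.009, 0, -0.2, 1],
    [0, 0.009, 0, -0.4, 1]
  ]
}}

```text
time: 4.45
position: [0.5716, -0.1379, 0.0435]
tcp_rot: [-178.9, -0.9, 91.9]
wrist_force: [-6.5, -0.7, 8.1]
width: -0.0002
```

```bash
python3 -c "
from h import *
arc(2)"
```

```text
phi -91.68 r 0.1155
[[0.0005, 0.0067, -0.0017, 0.32, 1.0], [0.0001, 0.0067, 0.0, -0.4, 1.0], [0.0001, 0.0067, 0.0, -0.4, 1.0], [0.0001, 0.0067, 0.0, -0.4, 1.0], [0.0001, 0.0067, 0.0, -0.4, 1.0]]
t 4.45 p [ 0.5716 -0.1379  0.0435] rot [-178.9   -0.9   91.9] F [-6.5 -0.7  8.1] w -0.0002
```

Call:
{"api": "drive_tool", "payload": {
  "plan": [
    [0.0005, 0.01, -0.001, 0, 1],
    [0.0005, 0.01, -0.001, -0.3, 1],
    [0.0005, 0.01, 0, -0.4, 1]
  ]
}}

```text
time: 4.75
position: [0.5827, -0.137, 0.0432]
tcp_rot: [-178.1, -1.2, 95.5]
wrist_force: [-5.8, -1.2, 7.8]
width: 0.0001
```

```bash
python3 -c "
from h import *
arc(2)
im=viewer.snapshot('wrist'); cv2.imwrite('pics/wrist4.png',im[:,:,::-1])"
```

```text
phi -86.13 r 0.1148
[[-0.0005, 0.0067, -0.0021, -0.07, 1.0], [0.0001, 0.0067, 0.0, -0.4, 1.0], [0.0001, 0.0067, 0.0, -0.4, 1.0], [0.0001, 0.0067, 0.0, -0.4, 1.0], [0.0001, 0.0067, 0.0, -0.4, 1.0]]
t 4.75 p [ 0.5827 -0.137   0.0432] rot [-178.1   -1.2   95.5] F [-5.8 -1.2  7.8] w 0.0001
```

View pics/wrist4.png

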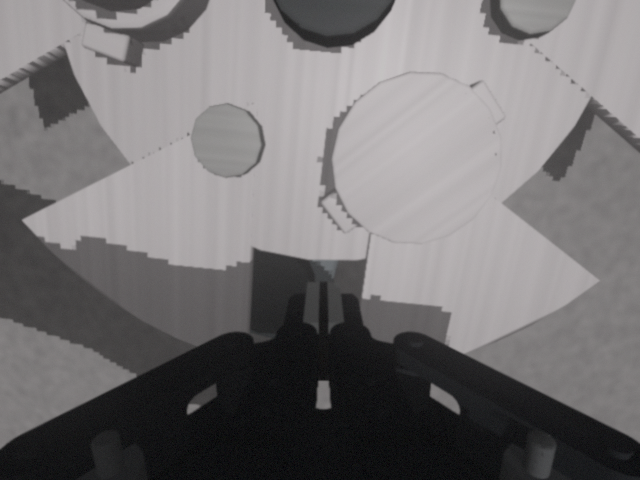

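Call:
{"api": "drive_tool", "payload": {
  "plan": [
    [0, 0.009, -0.001, -0.3, 1],
    [0, 0.009, -0.001, -0.4, 1],
    [0, 0.009, 0, -0.5, 1],
    [0, 0.009, 0, -0.5, 1]
  ]
}}

```text
time: 5.2
position: [0.5993, -0.1342, 0.0413]
tcp_rot: [-177.6, -1.7, 104.5]
wrist_force: [-4.4, -0.5, 3.5]
width: -0.0
```

```bash
python3 -c "
from h import *
arc(2)"
```

```text
phi -77.71 r 0.1143
[[-0.0013, 0.0066, -0.0053, 0.03, 1.0], [0.0001, 0.0067, 0.0, -0.4, 1.0], [0.0001, 0.0067, 0.0, -0.4, 1.0], [0.0001, 0.0067, 0.0, -0.4, 1.0], [0.0001, 0.0067, 0.0, -0.4, 1.0]]
t 5.2 p [ 0.5993 -0.1342  0.0413] rot [-177.6   -1.7  104.5] F [-4.4 -0.5  3.5] w -0.0
```

Call:
{"api": "drive_tool", "payload": {
  "plan": [
    [-0.001, 0.01, 0, -0.3, 1],
    [0, 0.01, 0, -0.4, 1],
    [0, 0.01, -0.002, -0.5, 1],
    [0, 0.01, -0.002, -0.5, 1]
  ]
}}

```text
time: 5.6
position: [0.6195, -0.1275, 0.0399]
tcp_rot: [-177.4, -2.4, 113.5]
wrist_force: [-4.1, -1.0, 0.4]
width: 0.0003
```

```bash
python3 -c "
from h import *
arc(2)
im=viewer.snapshot('top'); cv2.imwrite('pics/top5.png',cv2.resize(im[150:330,220:420,::-1],None,fx=3,fy=3))
im=viewer.snapshot('side'); cv2.imwrite('pics/side5.png',cv2.resize(im[190:310,220:400,::-1],None,fx=4,fy=4))"
```

```text
phi -67.05 r 0.114
[[-0.0016, 0.0067, -0.0076, -0.29, 1.0], [0.0001, 0.0067, 0.0, -0.4, 1.0], [0.0001, 0.0067, 0.0, -0.4, 1.0], [0.0001, 0.0067, 0.0, -0.4, 1.0], [0.0001, 0.0067, 0.0, -0.4, 1.0]]
t 5.6 p [ 0.6195 -0.1275  0.0399] rot [-177.4   -2.4  113.5] F [-4.1 -1.   0.4] w 0.0003
```

View pics/side5.png

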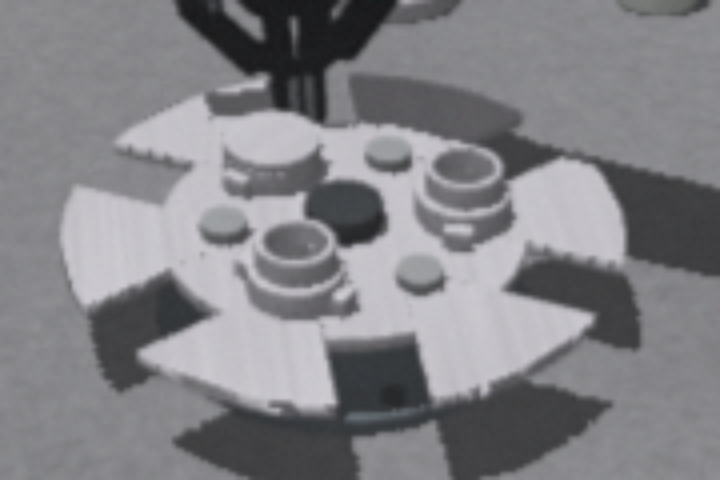

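View pics/top5.png

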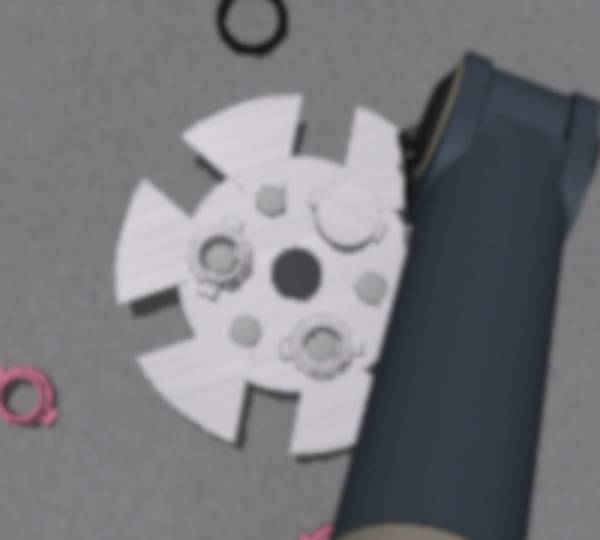

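The table and fittings are turning together, about 27° so far, and the fittings sit upright. The plunger is covered. I continue.

Call:
{"api": "drive_tool", "payload": {
  "plan": [
    [-0.001, 0.01, -0.004, -0.4, 1],
    [-0.0005, 0.01, -0.003, -0.5, 1],
    [-0.0005, 0.01, -0.002, -0.5, 1],
    [0, 0.01, -0.002, -0.5, 1]
  ]
}}

```text
time: 6.1
position: [0.637, -0.1184, 0.041]
tcp_rot: [-177.3, -3.1, 123.2]
wrist_force: [-3.9, -1.2, -0.7]
width: -0.0002
```

```bash
python3 -c "
from h import *
arc(2)"
```

```text
phi -57.11 r 0.1142
[[-0.0012, 0.0067, -0.0058, -0.34, 1.0], [0.0001, 0.0067, 0.0, -0.4, 1.0], [0.0001, 0.0067, 0.0, -0.4, 1.0], [0.0001, 0.0067, 0.0, -0.4, 1.0], [0.0001, 0.0067, 0.0, -0.4, 1.0]]
t 6.1 p [ 0.637  -0.1184  0.041 ] rot [-177.3   -3.1  123.2] F [-3.9 -1.2 -0.7] w -0.0002
```

Call:
{"api": "drive_tool", "payload": {
  "plan": [
    [-0.001, 0.01, -0.004, -0.4, 1],
    [-0.0005, 0.01, -0.003, -0.5, 1],
    [-0.0005, 0.01, -0.002, -0.5, 1],
    [0, 0.01, -0.002, -0.5, 1]
  ]
}}

```text
time: 6.5
position: [0.6533, -0.1066, 0.0427]
tcp_rot: [-177.3, -3.9, 133.1]
wrist_force: [-3.1, -2.5, -2.7]
width: -0.0001
```

```bash
python3 -c "
from h import *
arc(2)
im=viewer.snapshot('wrist'); cv2.imwrite('pics/wrist6.png',im[:,:,::-1])
im=viewer.snapshot('top'); cv2.imwrite('pics/top6.png',im[:,:,::-1]);cv2.imwrite('pics/top6c.png',cv2.resize(im[150:330,220:420,::-1],None,fx=3,fy=3))"
```

```text
phi -47.05 r 0.1149
[[-0.0001, 0.0067, -0.0031, -0.37, 1.0], [0.0001, 0.0067, 0.0, -0.4, 1.0], [0.0001, 0.0067, 0.0, -0.4, 1.0], [0.0001, 0.0067, 0.0, -0.4, 1.0], [0.0001, 0.0067, 0.0, -0.4, 1.0]]
t 6.5 p [ 0.6533 -0.1066  0.0427] rot [-177.3   -3.9  133.1] F [-3.1 -2.5 -2.7] w -0.0001
```

View pics/wrist6.png

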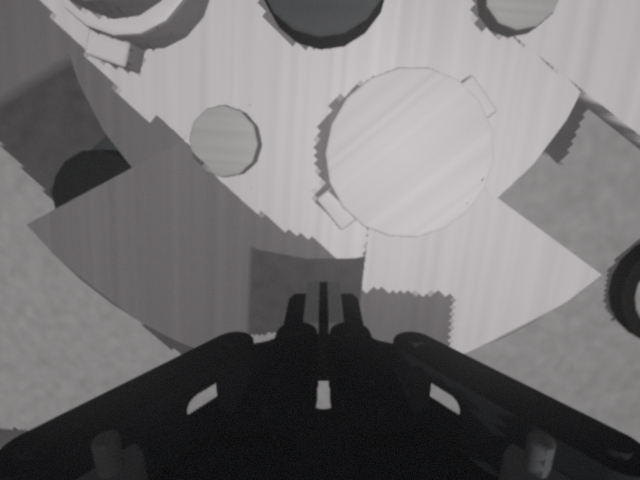

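View pics/top6c.png

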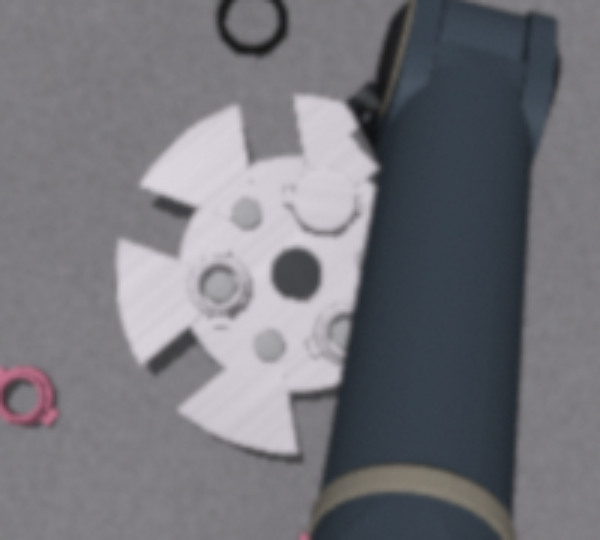

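```bash
cat >> h.py <<'E'
def prof(f):
    im=cv2.imread(f); A=np.arange(0,360,.25); o=np.zeros(len(A))
    for rr in np.arange(.10,.134,.004):
        P=np.c_[O[0]+rr*np.cos(np.radians(A)),O[1]+rr*np.sin(np.radians(A)),np.full(len(A),.058)]
        uv=proj("top",P).astype(np.float32)
        o+=cv2.remap(im.max(2).astype(np.float32),uv[:,0].copy(),uv[:,1].copy(),cv2.INTER_LINEAR).ravel()/9
    return np.clip(o,90,150)
def tabang(f,lo=30,hi=190):
    a=prof("pics/top0.png"); b=prof(f); k=slice(lo*4,hi*4)
    D=np.arange(-5,70,.25); e=[np.abs(np.roll(a,int(d*4))[k]-b[k]).mean() for d in D]
    # restrict to local minima
    i=[j for j in range(1,len(D)-1) if e[j]<=e[j-1] and e[j]<=e[j+1]]
    print("angle cands",[(float(D[j]),round(e[j],1)) for j in sorted(i,key=lambda j:e[j])[:3]])
E
python3 -c "
from h import *
tabang('pics/top6.png')
arc(2)"
```

```text
angle cands [(48.25, np.float64(4.3)), (19.5, np.float64(23.9)), (19.75, np.float64(23.9))]
phi -46.22 r 0.1149
[[-0.0, 0.0067, -0.0026, -0.55, 1.0], [0.0001, 0.0067, 0.0, -0.4, 1.0], [0.0001, 0.0067, 0.0, -0.4, 1.0], [0.0001, 0.0067, 0.0, -0.4, 1.0], [0.0001, 0.0067, 0.0, -0.4, 1.0]]
t 6.6 p [ 0.6545 -0.1054  0.043 ] rot [-177.4   -3.9  133. ] F [-2.8 -0.5 -1.6] w 0.0003
```

Call:
{"api": "drive_tool", "payload": {
  "plan": [
    [0, 0.009, -0.002, -0.4, 1],
    [0, 0.009, -0.001, -0.5, 1],
    [0, 0.008, 0, -0.4, 1]
  ]
}}

```text
time: 6.9
position: [0.6631, -0.0969, 0.0431]
tcp_rot: [-177.6, -4.3, 139.6]
wrist_force: [-4.3, -2.5, 1.3]
width: 0.0001
```

```bash
python3 -c "
from h import *
arc(1)
im=viewer.snapshot('top'); cv2.imwrite('pics/top7.png',im[:,:,::-1])
tabang('pics/top7.png')
arc(1)"
```

```text
phi -40.18 r 0.1153
[[0.0006, 0.0033, -0.0023, -0.24, 1.0], [0.0, 0.0033, 0.0, -0.2, 1.0], [0.0, 0.0033, 0.0, -0.2, 1.0], [0.0, 0.0033, 0.0, -0.2, 1.0], [0.0, 0.0033, 0.0, -0.2, 1.0]]
t 6.9 p [ 0.6631 -0.0969  0.0431] rot [-177.6   -4.3  139.6] F [-4.3 -2.5  1.3] w 0.0001
angle cands [(54.25, np.float64(3.7)), (19.5, np.float64(23.1)), (19.75, np.float64(23.1))]
phi -39.49 r 0.1151
[[0.0003, 0.0033, -0.0022, -0.36, 1.0], [0.0, 0.0033, 0.0, -0.2, 1.0], [0.0, 0.0033, 0.0, -0.2, 1.0], [0.0, 0.0033, 0.0, -0.2, 1.0], [0.0, 0.0033, 0.0, -0.2, 1.0]]
t 6.95 p [ 0.6639 -0.0957  0.0432] rot [-177.7   -4.3  139.7] F [-2.8 -0.7 -0.1] w -0.0003
```

Call:
{"api": "drive_tool", "payload": {
  "plan": [
    [0, 0.006, -0.002, -0.3, 1],
    [0, 0.006, 0, -0.3, 1],
    [0, 0.005, 0, -0.2, 1]
  ]
}}

```text
time: 7.25
position: [0.6691, -0.0897, 0.0439]
tcp_rot: [-177.8, -4.5, 143.8]
wrist_force: [-5.1, -2.2, -0.0]
width: -0.0001
```

```bash
python3 -c "
from h import *
im=viewer.snapshot('top'); cv2.imwrite('pics/top8.png',im[:,:,::-1])
tabang('pics/top8.png')
im=viewer.snapshot('wrist'); cv2.imwrite('pics/wrist8.png',im[:,:,::-1])
arc(.5)"
```

```text
angle cands [(-1.5, np.float64(3.0)), (57.5, np.float64(3.5)), (20.0, np.float64(23.0))]
phi -34.48 r 0.1162
[[0.0021, 0.0016, -0.0005, -0.45, 1.0], [0.0, 0.0017, 0.0, -0.1, 1.0], [0.0, 0.0017, 0.0, -0.1, 1.0], [0.0, 0.0017, 0.0, -0.1, 1.0], [0.0, 0.0017, 0.0, -0.1, 1.0]]
t 7.35 p [ 0.6708 -0.0883  0.0442] rot [-178.    -4.4  143.8] F [-1.2 -0.  -0.3] w -0.0003
```

View pics/wrist8.png

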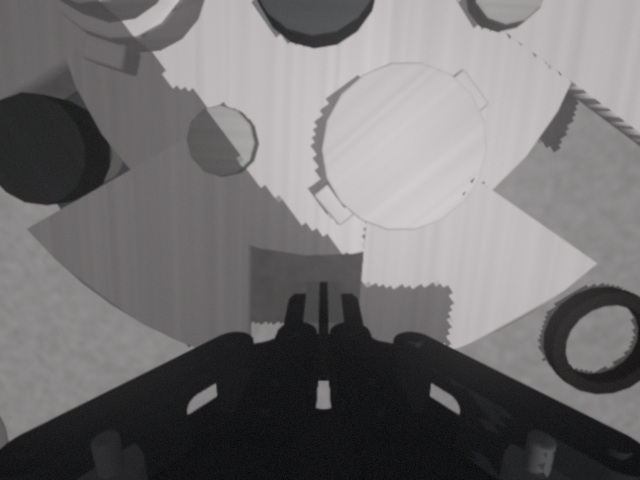

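```bash
python3 -c "
from h import *
im=viewer.snapshot('side'); cv2.imwrite('pics/side9.png',cv2.resize(im[190:310,220:400,::-1],None,fx=4,fy=4))
im=viewer.snapshot('top'); cv2.imwrite('pics/top9.png',im[:,:,::-1])
tabang('pics/top9.png')
im=cv2.imread('pics/wrist8.png')[40:240,0:200];im=cv2.convertScaleAbs(im,alpha=2.2);cv2.imwrite('pics/w8c.png',cv2.resize(im,None,fx=3,fy=3))
arc(.5)"
```

```text
angle cands [(-0.75, np.float64(3.3)), (58.75, np.float64(4.2)), (21.25, np.float64(23.0))]
phi -34.54 r 0.1164
[[0.0024, 0.0016, -0.0003, -0.44, 1.0], [0.0, 0.0017, 0.0, -0.1, 1.0], [0.0, 0.0017, 0.0, -0.1, 1.0], [0.0, 0.0017, 0.0, -0.1, 1.0], [0.0, 0.0017, 0.0, -0.1, 1.0]]
t 7.45 p [ 0.6709 -0.0885  0.0443] rot [-178.    -4.3  143.8] F [-0.3 -0.4  0.1] w 0.0001
```

View pics/side9.png

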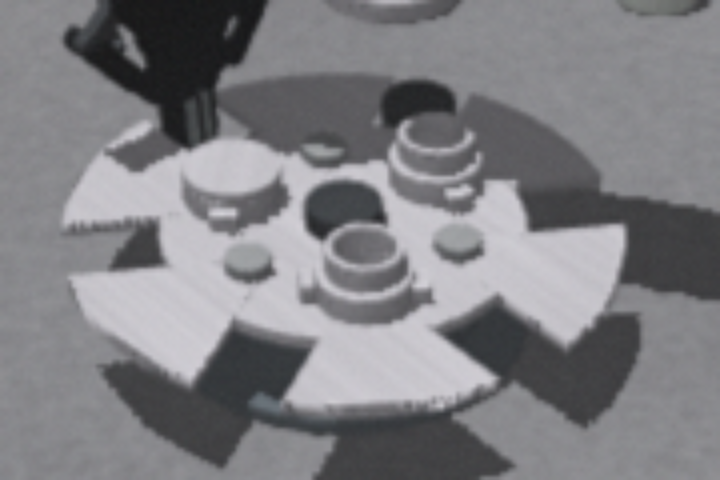

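View pics/w8c.png

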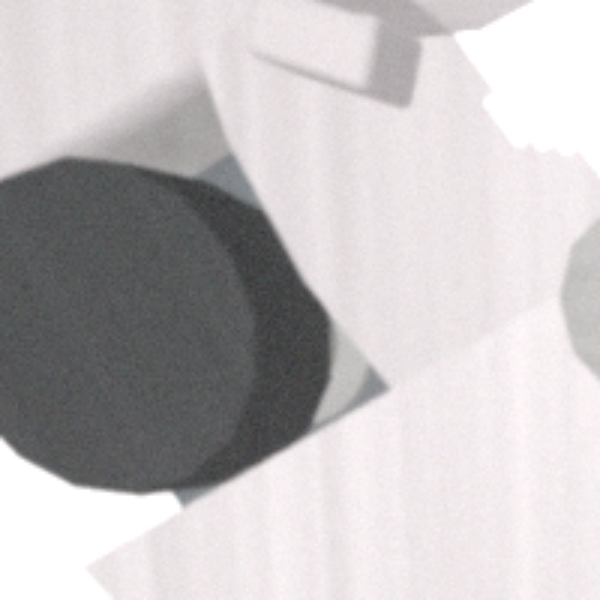

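The plunger is up in the next slot. In the side crop it is back at (419,100), as at the start, and the wrist crop shows its full side wall above the table. I back off the wall and lift out.

Call:
{"api": "drive_tool", "payload": {
  "plan": [
    [0, -0.009, 0, 0, 1],
    [0, 0, -0.01, 0, 1],
    [0, 0, -0.02, 0, 1],
    [0, 0, -0.04, 0, 1],
    [0, 0, -0.06, 0, 1]
  ]
}}

```text
time: 7.95
position: [0.6742, -0.0924, 0.1231]
tcp_rot: [-178.1, -4.5, 143.8]
wrist_force: [0.9, 0.1, -0.5]
width: 0.0
```

Call:
{"api": "drive_tool", "payload": {
  "plan": [
    [0, 0, -0.08, 0, 1],
    [0, 0, -0.08, 0, 1],
    [0, 0, -0.08, 0, 1],
    [0, 0, 0, 0, 1],
    [0, 0, 0, 0, 1]
  ]
}}

```text
time: 8.45
position: [0.6903, -0.0952, 0.2848]
tcp_rot: [-178.7, -3.5, 143.8]
wrist_force: [-0.8, 0.1, -0.9]
width: 0.0001
```

```bash
python3 -c "
from h import *
im=viewer.snapshot('side'); cv2.imwrite('pics/side10.png',im[:,:,::-1])
a=cv2.imread('pics/side0.png');b=im[:,:,::-1]
im=viewer.snapshot('wrist'); cv2.imwrite('pics/wrist10.png',im[:,:,::-1])
im=viewer.snapshot('top'); cv2.imwrite('pics/top10.png',im[:,:,::-1])
tabang('pics/top10.png')
m=((b.max(2)<75)).astype(np.uint8)[190:310,220:400]
n,l,s,ce=cv2.connectedComponentsWithStats(m)
for i in range(1,n):
    if s[i][4]>100: print(s[i]+[220,190,0,0,0],ce[i]+[220,190])
arc(.5)"
```

```text
angle cands [(-0.75, np.float64(3.0)), (59.25, np.float64(3.7)), (21.25, np.float64(21.5))]
[313 210  21  12 151] [322.65562914 214.90066225]
[350 230  50  27 732] [379.9931694  242.56284153]
[297 236  19  14 168] [304.96428571 241.39285714]
[331 266  49  30 731] [358.4500684  279.57181943]
[ 246  273  102   37 1432] [294.64874302 294.45740223]
phi -32.42 r 0.1358
[[0.0279, 0.0043, 0.02, -0.85, 1.0], [0.0071, -0.0027, 0.02, -0.1, 1.0], [0.0, 0.0017, 0.02, -0.1, 1.0], [0.0, 0.0017, 0.02, -0.1, 1.0], [0.0, 0.0017, 0.02, -0.1, 1.0]]
t 8.6 p [ 0.6896 -0.0953  0.2827] rot [-178.6   -3.6  143.8] F [-0.  -0.5 -1.5] w -0.0001
```

View pics/side10.png

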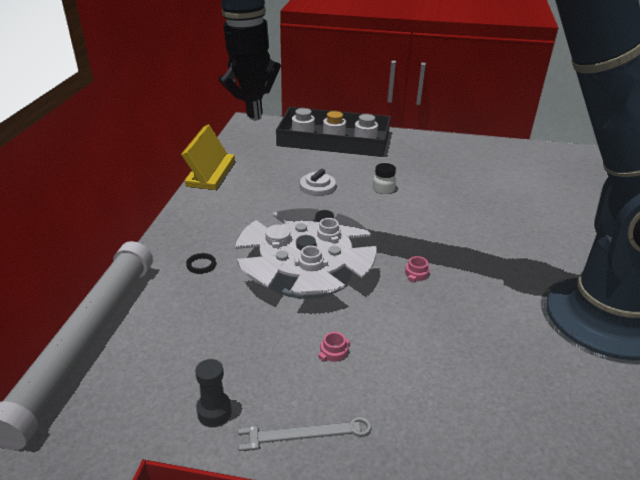

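View pics/top10.png

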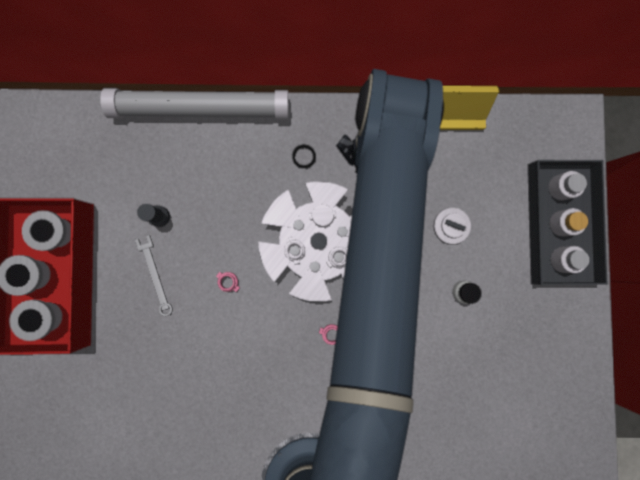

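View pics/wrist10.png

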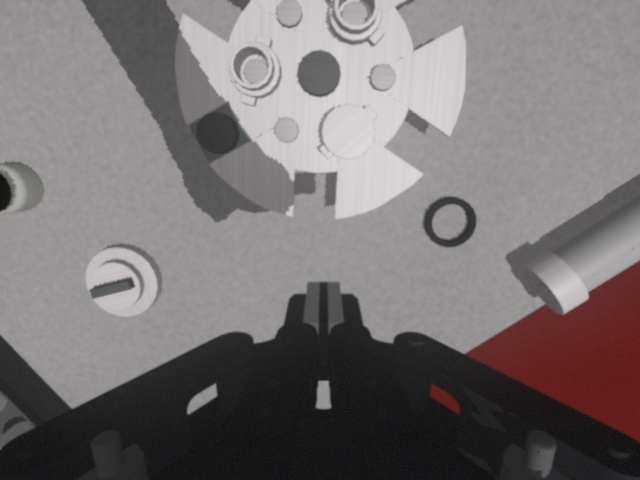

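The views show the plunger up in its slot with its top edge where it was at the start (row 210 against 211). All three fittings are on their spigots, the bystanders have not moved and the hand is clear. I hand in.

```bash
python3 -c "
from h import *
print(robot.hand_in())"
```

```text
the job is handed in; nothing more can be done
None
```

The table is one slot further round anticlockwise, the plunger has sprung up in that slot, and I handed the job in at about 8.6 s.

I pressed the plunger down with the closed fingertips and pushed the slot's wall round until the plunger sprang up. Then I backed off the wall and lifted the hand clear, to about 0.28 m above the bench.

- **Turn:** the last top-view fit gave 59.25° of turn. The shortfall from 60° is within the slot's play. The fit also allowed −0.75°, because all six slots look alike, but the fittings clearly moved one place.
- **Plunger:** it is back at its starting height in the side view (top edge at row 210 now, 211 at the start).
- **Fittings and bystanders:** the two couplings and the cap still stand on their spigots, and nothing else on the bench has visibly moved.
- **Forces:** the fingertips briefly drove the plunger onto its stop. That gave the highest wrist force I read, about 21 N, so I eased off before turning.
- **Tilt:** the hand tilted by up to about 5° during the push, without visible effect.

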